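# Find the rattling box, pile the quiet ones and present it

### The job

One of the three sealed blue boxes has a loose metal part that slides and knocks when the box is shaken along its length; the other two are packed tight, and all look and weigh alike, so shake them to find out. Stack the two quiet boxes flat on the brown solder board, one squarely on the other with their edges in line; then hold the rattling box up over the middle of the green mat, shake it there a few times lengthways so that the part knocks at both ends, and finish while still holding it, level and still, about 10 cm above the mat. Leave the other things on the bench where they are.

Things in the scene. Friction and masses are not known exactly. Their poses are not given: they have to be found in the camera images.
- box_a_center (a point): Centre (half-way up) of one of three look-alike sealed dark blue card boxes: 50 mm along its x, 70 mm along its y, 22 mm high, flat on the bench at the start, z up, about 0.28 kg each. Hold it by the two long sides (fingers closing along its x, which lies within 0.5 rad of world x, either way round). Any of the three may be the one that rattles.
- box_b_center (a point): Centre of another such box, same sizes and axes. In whichever box rattles, a loose metal part of 0.22 kg (most of the weight) slides 44 mm along the box's y when that is tipped by more than about 2 degrees or jerked along y: felt as knocks, and as a moment about the box's x that differs by about 0.09 N m between the part's two end positions.
- box_c_center (a point): Centre of the third such box, same sizes and axes.
- part_a (a joint): where the metal part sealed in box a lies along that box's y (m): 0 in the middle, where it starts; -0.022 and 0.022 at the ends if it is loose; it stays within about 0.002 of 0 if the box is packed tight
- part_b (a joint): where the metal part sealed in box b lies along that box's y (m): 0 in the middle, where it starts; -0.022 and 0.022 at the ends if it is loose; it stays within about 0.002 of 0 if the box is packed tight
- part_c (a joint): where the metal part sealed in box c lies along that box's y (m): 0 in the middle, where it starts; -0.022 and 0.022 at the ends if it is loose; it stays within about 0.002 of 0 if the box is packed tight
- board_top (a point): centre of the top face of the brown solder board, a slab 208 mm along its x, 119 mm along its y, 18 mm thick (top face 18 mm above the bench), which does not move; z up
- mat_top (a point): centre of the top face of the square green mat with a white line round it, 110x110 mm, 4 mm thick, fixed on the bench; z up
- leather_roll: small open brown leather roll (cylinder), 43x38x34 mm, origin at the centre of its underside; bystander
- parts_tin: round silver tin, 51 mm across, 20 mm high, origin at the centre of its underside; bystander
- wax_block: yellow wax block, 30x46x19 mm, origin at the centre of its underside; bystander
- cuff_5: open brass-coloured wire bracelet, 61x56x13 mm, origin at the centre of its underside; bystander
Mind the look-alikes: they are no part of the job. Leave any purple or red look-alike of the part that bears box_a_center alone. Leave any purple look-alike of the part that bears box_b_center alone.

How it is judged:
By the outcome, as a careful person would: the job done as asked, in the order asked, and still so for the second after the job is handed in, while the arm keeps its last pose, push and grip.
It also fails if it takes over 72 s, if anything falls off the work surface, if the arm or the gripper's body presses on something with over 40 N, if the wrist force passes 120 N, or if a joint passes its speed limit or range.

### The arm

A 7-joint arm with a two-finger parallel gripper is mounted at the origin on a cart in front of the work surface, level with it; the furniture and walls round the work are solid. World frame = base frame: x ahead of the robot, y to its left, z up, the work surface at z = 0. Lengths are in m, angles in degrees, forces in N, time in s.
With the tool pointing down it reaches from about 0.4 to 0.85 m from the base axis. Payload 10.4 kg.
Tool frame: the origin (TCP) lies on the mounting face of the last link; the fingertips stand arm.nose_length ahead of it and the grasp point (between the pads) lies 164 mm ahead of it (arm.nose_length is the distance from the TCP to the fingertips, in m); z points along the fingers, y is the line along which they close (so a half turn about z gives the same grasp; the last joint's range is limited). The gripper opens to 87 mm and grips with 3 to 60 N. Pads are 19 mm wide; open, the fingers measure 117 mm over their backs; the gripper's body (75 mm by 190 mm) begins 51 mm behind the grasp point.
Start: joints at [-75.951, 19.034, -3.707, 83.658, 1.238, 77.344, -5.071], TCP at [0.165, 0.603, 0.405] pointing down, gripper open.
Joint ranges: [-148.97, 148.97], [-28.65, 121.19], [-84.17, 76.75], [9.2, 138.47], [-72.65, 252.65], [3.7, 117.97], [-149.18, 149.18]. Speed limits (degrees/s): [127.2, 127.2, 159.86, 159.86, 180, 180, 180].

### API

Orientations are given as [roll, pitch, yaw] about the fixed x, y, z axes, in that order (R = Rz(yaw) Ry(pitch) Rx(roll)).
In Python, from workcell import arm, viewer, nets gives the robot as it stands. The module is installed in compiled form; this text tells all that it offers.
- The arm moves only by the tool carry_out, never from a script. Its argument "targets" is one flat list of numbers, 5 for each row, row after row: the closure, from -1 (fully open) to 1 (shut), so that 0 is half open, then the shift along the tool's x, y, z in mm, then the turn about the tool's z in degrees. In form: [claw, x, y, z, twist, claw, x, y, z, twist, ...]. A call has 1 to 10 rows; each row shifts and turns the commanded pose from where the row before left it, along the tool's axes as they then stand; what a row does not reach is not made up. A row lasts 1/10 s, in which the tool goes at most 50 mm and 8.59 degrees, less where a joint would pass 70% of its speed; a pose out of reach is approached as far as the arm can. A call with a gripper value outside its range is refused whole. The fingers move at their own pace and stop on an object; "force" is the grip in N (left out, the last holds). Time passes only in rows, so rows that do not move let the fingers close. It gives the time, the measured TCP pose, the force, the opening and the grip force at its end, in the units of the state.
- arm.sense(): the state, without advancing time (a new reading comes with each control period).
- viewer.read_camera(name): name is "side" or "top" or "wrist"; returns the picture (384x512x3 uint8, blue, green, red); there is no depth.
- viewer.camera_model(name): a dict with "fx", "fy", "cx", "cy" (pixels), "rvec" (rotation vector, rad) and "tvec" (3), from world to camera coordinates, as OpenCV has them. Camera axes: x right, y down, z forward; pixel columns grow to the right and rows downward; lengths in m; the calibration is good to about 2 mm. A picture is of the moment at which its call begins: read the wrist's pose just before it. camera_model takes no time and is no camera call; for the wrist camera it gives the pose at the moment of the call.
- arm.finish_job(): hands the job in; it is judged then, once.
Trained networks look in the newest picture that a camera, given by its name, has taken for a name from the list of things; names that differ only in an ending like _2 or _b are one class to them, and where a whole thing is asked for, a point or a joint stands for the part that bears it (a point fixed in the world has none). Each returns a list of dicts, best first, with "confidence" (0 to 1); they miss things now and then, are a little off and sometimes report something else, mostly with a low value. They report only what shows in the picture. A call takes as long as a camera call. They do not tell look-alikes from the thing itself.
- nets.regions_of(camera, name): "pixels" (384x512 bool, what is visible of it) and "bbox" ([left, top, width, height] in pixels, round what is visible of it).
The state is a dict: "clock": time; "joints": joint angles; "joint_velocities": joint speeds; "tau": joint torques, N m; "ee_pos": TCP position; "tool_rot": TCP orientation; "wrist_force": force on the tool from outside, world axes, zero at the start; "torque": the same for the moment, N m; "width": opening from 0.0 (shut) to 1.0 (fully open); "finger_force": force on a finger pad.
Only numpy, scipy, OpenCV 4.12 (cv2) and the standard library are available. Lean on these libraries where they do the work, as an engineer would, in place of code of your own. Each camera call takes 0.05 s, during which the arm holds its last target. There are 200 camera calls.

## Working session

There is one attempt and no reset: what is moved stays moved. The work goes in short steps, Python scripts to look and compute and a tool call to move; the robot and the scene stay as the last step left them, time stands still between calls to the robot, and variables do not carry over. Pictures are saved under pics/ and viewed, at most 10 in all, crops included, and the job is handed in when it is done.

Besides the shell and the picture viewer there is one more tool, called after "Emit:" as name(argument=value, ...), one argument or row to a line, values as JSON. carry_out: Moves the arm, as the interface text tells. Its arguments: {"type":"object","properties":{"targets":{"type":"array","items":{"type":"number"}},"force":{"type":"number"}},"required":["targets"]}

```bash
mkdir -p pics
python3 - <<'E'
from workcell import arm,viewer,nets
import cv2,numpy as np
s=arm.sense();print({k:np.round(v,3).tolist() for k,v in s.items()})
print(arm.nose_length)
ims=[]
for c in("top","side"):
    im=viewer.read_camera(c);ims.append(im);cv2.imwrite(f"pics/{c}0.png",im)
    m=viewer.camera_model(c);print(c,{k:np.round(v,4).tolist() for k,v in m.items()})
    for n in("box_a_center","leather_roll","parts_tin","wax_block","cuff_5"):
        for r in nets.regions_of(c,n)[:5]:print(c,n,round(r["confidence"],2),r["bbox"])
cv2.imwrite("pics/top0b.png",cv2.resize(ims[0],(800,600)))
cv2.imwrite("pics/side0b.png",cv2.resize(ims[1],(800,600)))
E
```

```text
{'clock': 0.0, 'joints': [-75.95, 19.072, -3.707, 83.706, 1.237, 77.343, -5.07], 'joint_velocities': [0.078, -0.018, -0.009, -0.07, -0.085, 0.03, 0.044], 'tau': [-0.001, -62.326, 0.024, -38.99, -0.061, 0.04, 0.0], 'ee_pos': [0.165, 0.603, 0.404], 'tool_rot': [-179.918, 0.003, 164.657], 'wrist_force': [0.356, -0.237, -0.26], 'torque': [0.003, -0.021, -0.005], 'finger_force': 0.0, 'width': 0.999}
0.1822
top {'fx': 385.4804, 'fy': 385.4804, 'cx': 252.1179, 'cy': 192.9801, 'rvec': [2.1291, -2.1781, 0.1124], 'tvec': [-0.0055, 0.6404, 1.118]}
top box_a_center 0.82 [369.5, 253.0, 29.3, 30.1]
top box_a_center 0.76 [362.0, 217.6, 25.1, 23.9]
top box_a_center 0.74 [320.4, 232.8, 24.2, 18.8]
top leather_roll 0.61 [336.6, 186.2, 13.8, 15.4]
top parts_tin 0.62 [203.7, 184.0, 13.8, 19.0]
top wax_block 0.44 [249.6, 141.7, 16.9, 6.2]
side {'fx': 371.2642, 'fy': 371.2642, 'cx': 252.407, 'cy': 185.3374, 'rvec': [1.9288, -0.4935, 0.3062], 'tvec': [-0.5624, 0.169, 0.9922]}
side box_a_center 0.82 [270.8, 252.8, 30.8, 23.7]
side box_a_center 0.65 [234.4, 233.8, 30.1, 20.8]
side box_a_center 0.62 [225.6, 268.3, 42.1, 31.4]
side box_a_center 0.28 [168.7, 160.5, 55.9, 21.8]
side leather_roll 0.68 [295.7, 225.7, 10.2, 14.5]
side wax_block 0.67 [286.4, 182.6, 17.5, 12.9]
```

View pics/top0b.png

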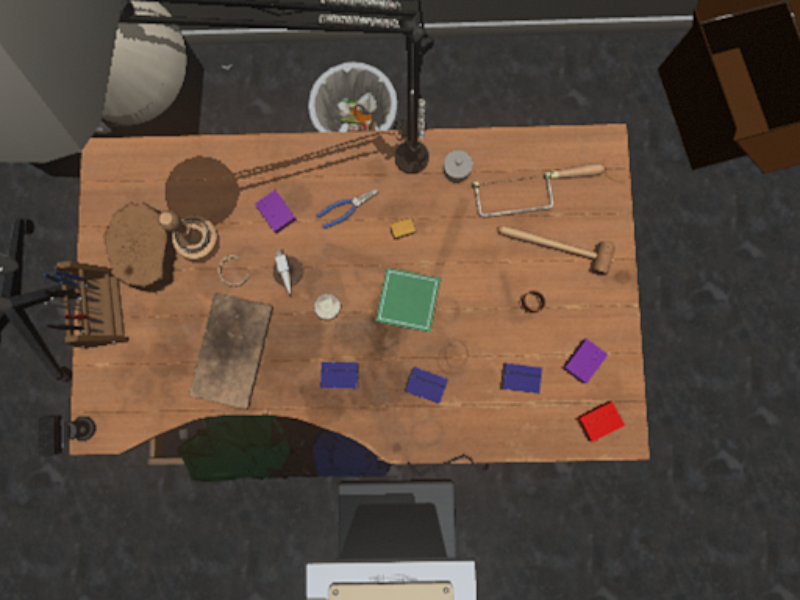

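View pics/side0b.png

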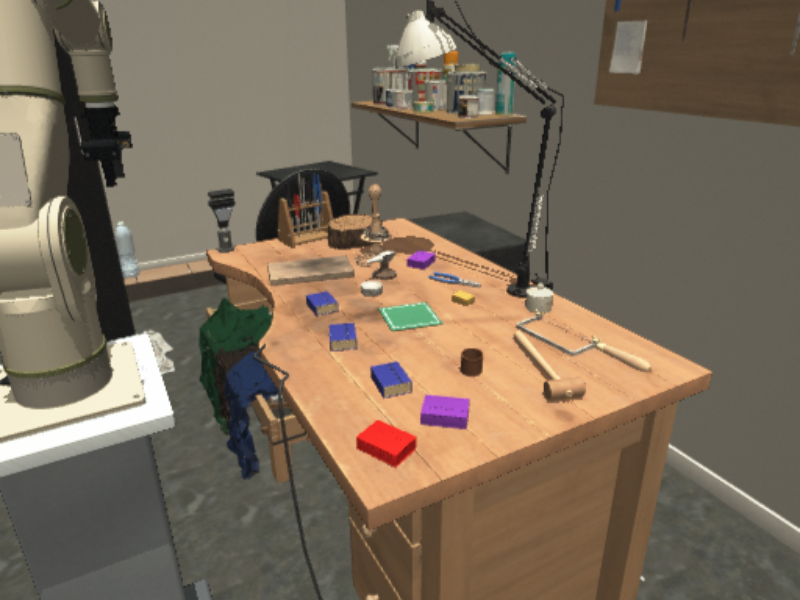

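Both views show three dark blue boxes. In top800 they are at (340,375), (427,385) and (522,378). The things that could be mistaken for them are purple at (275,210) and (586,360), and red at (601,421). The board is at (231,350) and the mat at (408,299). Next I'll locate these in world coordinates and check with a close crop.

```bash
cat > h.py <<'E'
import cv2,numpy as np
from workcell import arm,viewer,nets
def proj(m,P):
    K=np.array([[m["fx"],0,m["cx"]],[0,m["fy"],m["cy"]],[0,0,1]])
    return cv2.projectPoints(np.float64(P).reshape(-1,1,3),np.float64(m["rvec"]),np.float64(m["tvec"]),K,None)[0][:,0]
def back(m,uv,z):
    R=cv2.Rodrigues(np.float64(m["rvec"]))[0];t=np.float64(m["tvec"]);C=-R.T@t
    uv=np.atleast_2d(uv);d=np.c_[(uv[:,0]-m["cx"])/m["fx"],(uv[:,1]-m["cy"])/m["fy"],np.ones(len(uv))]@R
    return C+d*((z-C[2])/d[:,2])[:,None]
def rects(m,mask,z,amin=100):
    """world (x,y,size,angle) of blobs lying at height z"""
    out=[]
    for c in cv2.findContours(mask.astype(np.uint8),cv2.RETR_EXTERNAL,cv2.CHAIN_APPROX_NONE)[0]:
        if cv2.contourArea(c)<amin: continue
        w=back(m,c[:,0].astype(float),z)[:,:2]
        (x,y),(a,b),g=cv2.minAreaRect((w*1000).astype(np.float32))
        if a>b: a,b,g=b,a,g-90        # g: direction of short side (box x)
        g=(g+90)%180-90
        out.append([round(float(v),1) for v in(x,y,a,b,g)]+[cv2.boundingRect(c)])
    return out
E
python3 - <<'E'
from h import *
im=cv2.imread("pics/top0.png");m=viewer.camera_model("top")
hsv=cv2.cvtColor(im,cv2.COLOR_BGR2HSV);H,S,V=[hsv[...,i].astype(int) for i in range(3)]
print("origin,tcp",proj(m,[[0,0,0],[.165,.603,.404]]))
print("blue",*rects(m,(H>108)&(H<128)&(S>100),.022),sep="\n")
print("green",*rects(m,(H>60)&(H<90)&(S>70)&(V>60),.004,300),sep="\n")
# board: low saturation region
b=cv2.medianBlur(im,5);h2=cv2.cvtColor(b,cv2.COLOR_BGR2HSV)
print(h2[224,148],h2[224,180],h2[200,150],h2[250,140])
for n in((340,375),(427,385),(522,378)):print(hsv[int(n[1]*.64),int(n[0]*.64)])
c=cv2.resize(im[170:300,110:410],None,fx=2.66,fy=2.66,interpolation=cv2.INTER_CUBIC);cv2.imwrite("pics/c1.png",c)
for n,z in(("leather_roll",.034),("parts_tin",.02),("wax_block",.019),("cuff_5",.01)):
    for r in nets.regions_of("top",n)[:2]:
        x,y,w,h=r["bbox"];print(n,round(r["confidence"],2),back(m,[x+w/2,y+h/2],z).round(3))
E
```

```text
origin,tcp [[250.2351088  413.78910798]
 [-68.09603859 422.57144544]]
blue
[480.9, -77.0, 48.0, 67.1, -20.7, (260, 235, 26, 23)]
[489.9, -259.6, 46.9, 68.5, -8.9, (322, 233, 24, 18)]
[504.0, 90.0, 44.7, 69.0, -1.2, (205, 232, 24, 16)]
green
[650.0, -42.1, 89.8, 98.3, -12.8, (243, 175, 35, 34)]
[14 76 87] [ 13 120 128] [13 78 98] [ 14  94 144]
[123 126 119]
[123 130 118]
[123 133 121]
leather_roll 0.61 [[ 0.631 -0.294  0.034]]
parts_tin 0.62 [[0.644 0.107 0.02 ]]
wax_block 0.44 [[ 0.792 -0.041  0.019]]
```

View pics/c1.png

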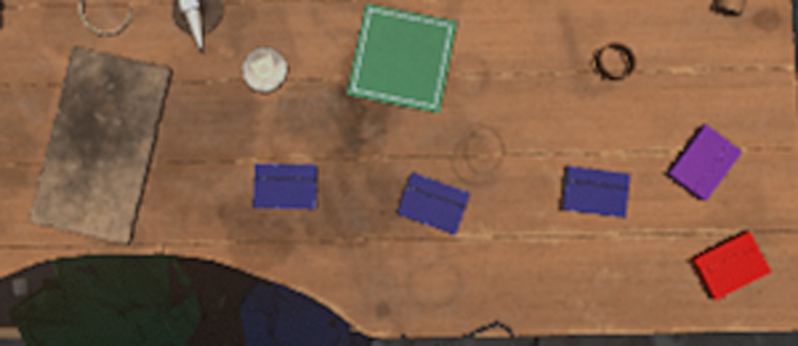

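The crop shows the three blue boxes at crop (286,187), (433,203) and (596,191). They are clearly different from the purple (704,162) and the red (731,265). I'll start with the left box, at world (0.504, 0.090), and turn the wrist first.

Emit:
carry_out(
  targets=[-1,0,0,0,8.4,-1,0,0,0,8.5,-1,0,0,0,8.5,-1,0,0,0,8.5,-1,0,0,0,8.5,-1,0,0,0,8.5,-1,0,0,0,8.5,-1,0,0,0,8.5,-1,0,0,0,8.0],
  force=30,
)

```text
clock: 1.7
ee_pos: [0.1653, 0.6027, 0.4048]
tool_rot: [-180.0, -0.0, 88.4]
wrist_force: [-0.3, 0.2, 0.1]
width: 0.998
finger_force: 0.0
```

Emit:
carry_out(
  targets=[-1,-30,20,6,0,-1,-42,29,6,0,-1,-42,29,6,0,-1,-42,29,6,0,-1,-42,29,6,0,-1,-42,29,6,0,-1,-42,29,6,0,-1,-42,29,6,0,-1,-42,29,6,0,-1,-42,29,6,0],
)

```text
clock: 2.7
ee_pos: [0.4313, 0.1972, 0.3464]
tool_rot: [180.0, -0.1, 88.8]
wrist_force: [1.0, 0.9, -1.0]
width: 1.0
finger_force: 0.0
```

Emit:
carry_out(
  targets=[-1,-40,28,6,0,-1,-35,24,6,0,-1,-24,17,6,0,-1,0,0,0,0],
)

```text
clock: 3.1
ee_pos: [0.4988, 0.0945, 0.3278]
tool_rot: [180.0, 0.1, 88.4]
wrist_force: [-0.7, 0.0, 0.3]
width: 1.002
finger_force: 0.0
```

Run:
```python
from h import *
t=cv2.imread("pics/top0.png");mt=viewer.camera_model("top")
q=np.array([(75,47),(171,69),(130,243),(31,222)])/2.66+[110,170]
w=back(mt,q,.018);print("board",w.round(3).tolist(),w.mean(0).round(4))
s=arm.sense();print(s["ee_pos"],s["tool_rot"],s["clock"])
m=viewer.camera_model("wrist");im=viewer.read_camera("wrist")
hsv=cv2.cvtColor(im,cv2.COLOR_BGR2HSV);H,S,V=[hsv[...,i].astype(int) for i in range(3)]
print(*rects(m,(H>108)&(H<128)&(S>90),.022,500),sep="\n")
cv2.imwrite("pics/w1.png",im)
```

```text
board [[0.667, 0.329, 0.018], [0.639, 0.218, 0.018], [0.443, 0.264, 0.018], [0.469, 0.377, 0.018]] [0.5543 0.2972 0.018 ]
[0.49880853 0.09454763 0.32781729] [1.79974344e+02 9.46519885e-02 8.84029539e+01] 3.1
[503.1, 92.3, 48.7, 69.8, -2.6, (229, 147, 58, 79)]
[390.3, 115.7, 52.6, 94.6, -0.6, (87, 106, 64, 112)]
```

View pics/w1.png

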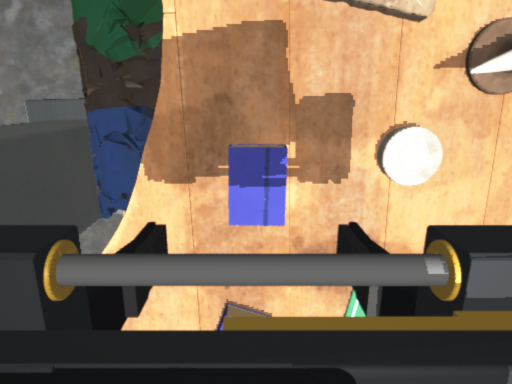

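The wrist view shows the box at (257,186), centred at about (0.5035, 0.091) with its angle matching the tool. I'll descend, grip and lift.

Emit:
carry_out(
  targets=[-1,-2,3,30,0,-1,-2,2,40,0,-1,0,0,35,0,-1,0,0,25,0,-1,0,0,12,0,-1,0,0,0,0,1,0,0,0,0,1,0,0,0,0,1,0,0,0,0,1,0,0,0,0],
  force=30,
)

```text
clock: 4.15
ee_pos: [0.5026, 0.0947, 0.1869]
tool_rot: [179.9, -0.0, 88.8]
wrist_force: [-0.2, 0.3, 0.0]
width: 0.721
finger_force: 0.0
```

Emit:
carry_out(
  targets=[1,0,0,0,0,1,0,0,-10,0,1,0,0,-30,0,1,0,0,-35,0,1,0,0,-15,0,1,0,0,0,0,1,0,0,0,0],
)

```text
clock: 4.85
ee_pos: [0.502, 0.0945, 0.2758]
tool_rot: [-180.0, -0.0, 88.8]
wrist_force: [0.2, 0.7, -3.3]
width: 0.576
finger_force: 30.0
```

Run:
```python
from h import *
s=arm.sense();print(s["clock"],s["ee_pos"],s["tool_rot"],s["width"],s["finger_force"],s["wrist_force"],s["torque"])
```

```text
4.85 [0.5019925  0.09454652 0.27583626] [-1.79973032e+02 -1.43026912e-02  8.87641410e+01] 0.5762037473096906 29.97982621192932 [ 0.19033856  0.67725018 -3.29089245] [-0.08640204  0.01707126 -0.00553428]
```

Gripped (width 0.576). Now I'll jerk it along the box's y and compare the static moments after each sharp stop.

```bash
cat > tq.py <<'E'
from h import *
T=[];F=[]
for i in range(4):
    viewer.read_camera("wrist");s=arm.sense();T.append(s["torque"]);F.append(s["wrist_force"])
y=np.radians(s["tool_rot"][2]);ax=np.array([np.sin(y),-np.cos(y),0])
print("moment about box x",(np.array(T)@ax).round(4),"mean",np.mean(np.array(T)@ax).round(4),"F",np.mean(F,0).round(2),s["clock"],np.round(s["ee_pos"],4),np.round(s["tool_rot"],2),round(s["width"],3))
E
python3 tq.py
```

```text
moment about box x [-0.0992 -0.0926 -0.0525 -0.0988] mean -0.0858 F [-0.02 -0.05 -3.05] 5.05 [0.5019 0.0944 0.2751] [-1.7989e+02  6.0000e-02  8.8750e+01] 0.578
```

Emit:
carry_out(
  targets=[1,10,0,0,0,1,20,0,0,0,1,35,0,0,0,1,45,0,0,0,1,0,0,0,0,1,0,0,0,0,1,0,0,0,0],
)

```text
clock: 5.75
ee_pos: [0.5047, 0.2041, 0.2758]
tool_rot: [-180.0, 0.0, 88.7]
wrist_force: [0.5, -0.8, -2.4]
width: 0.578
finger_force: 30.0
```

```bash
python3 tq.py
```

```text
moment about box x [-0.0844 -0.0832 -0.0738 -0.0832] mean -0.0812 F [-0.03  0.14 -2.71] 5.95 [0.5049 0.2037 0.2762] [-179.99   -0.     88.67] 0.577
```

Emit:
carry_out(
  targets=[1,-10,0,0,0,1,-20,0,0,0,1,-35,0,0,0,1,-45,0,0,0,1,0,0,0,0,1,0,0,0,0,1,0,0,0,0],
)

```text
clock: 6.65
ee_pos: [0.5023, 0.0949, 0.2763]
tool_rot: [180.0, -0.0, 88.8]
wrist_force: [0.3, 0.7, -2.6]
width: 0.582
finger_force: 30.0
```

```bash
python3 tq.py
```

```text
moment about box x [-0.0982 -0.0882 -0.0922 -0.0586] mean -0.0843 F [-0.09  0.02 -3.  ] 6.85 [0.5023 0.0953 0.2761] [-179.99   -0.     88.84] 0.581
```

The moment stays at about −0.083, so the left box is quiet. I'll put it on the board, aligned with the board.

Emit:
carry_out(
  targets=[1,20,5,0,0,1,40,9,0,0,1,45,10,0,0,1,45,10,0,0,1,36,9,0,0,1,20,5,0,6,1,0,0,15,6.4,1,0,0,25,0,1,0,0,18,0,1,0,0,8,0],
)

```text
clock: 7.85
ee_pos: [0.5538, 0.3005, 0.2079]
tool_rot: [-179.9, 0.1, 76.4]
wrist_force: [-3.6, -2.3, 19.3]
width: 0.578
finger_force: 30.0
```

Emit:
carry_out(
  targets=[1,0,0,3,0,1,0,0,1,0,1,0,0,0,0],
)

```text
clock: 8.15
ee_pos: [0.5543, 0.3003, 0.2077]
tool_rot: [-179.9, -0.0, 76.4]
wrist_force: [-8.6, -2.0, 11.3]
width: 0.582
finger_force: 30.0
```

Emit:
carry_out(
  targets=[-1,0,0,0,0,-1,0,0,0,0,-1,0,0,0,0,-1,0,0,-10,0,-1,0,0,-40,0,-1,0,0,-40,0,-1,0,0,-30,0,-1,0,0,0,0,-1,0,0,0,0],
)

```text
clock: 9.05
ee_pos: [0.5549, 0.2995, 0.3272]
tool_rot: [179.9, -0.1, 76.4]
wrist_force: [-0.0, -0.0, -0.3]
width: 0.999
finger_force: 0.0
```

```bash
cat > bl.py <<'E'
import sys
from h import *
z=float(sys.argv[1]);s=arm.sense();m=viewer.camera_model("wrist");im=viewer.read_camera("wrist")
hsv=cv2.cvtColor(im,cv2.COLOR_BGR2HSV);H,S,V=[hsv[...,i].astype(int) for i in range(3)]
print(s["clock"],np.round(s["ee_pos"],4),np.round(s["tool_rot"],2))
print(*rects(m,(H>108)&(H<128)&(S>90),z,500),sep="\n")
cv2.imwrite("pics/"+sys.argv[2]+".png",im)
E
python3 bl.py .04 w2
```

```text
9.05 [0.5549 0.2995 0.3272] [ 1.7994e+02 -9.0000e-02  7.6360e+01]
[426.8, 213.8, 29.4, 33.8, -13.7, (121, 297, 33, 34)]
[553.1, 299.1, 49.8, 71.2, -13.3, (219, 148, 63, 86)]
```

View pics/w2.png

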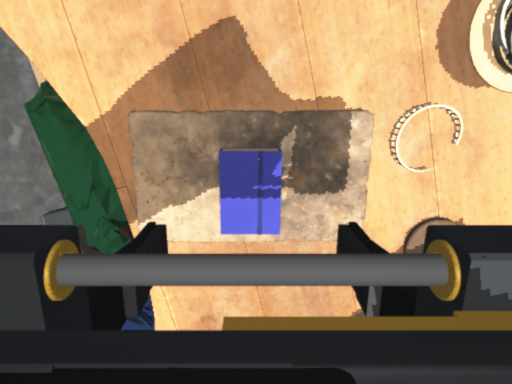

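The box lies flat in the middle of the board, at pixel (250,191). Now the middle box.

Emit:
carry_out(
  targets=[-1,0,0,0,7.1,-1,-20,4,0,0,-1,-40,7,0,0,-1,-45,8,0,0,-1,-45,8,0,0,-1,-45,8,0,0,-1,-45,8,0,0,-1,-45,7,0,0,-1,-42,7,0,0,-1,-30,5,0,0],
)

```text
clock: 10.1
ee_pos: [0.485, -0.0592, 0.3253]
tool_rot: [-179.9, 0.0, 69.1]
wrist_force: [1.3, -0.1, 0.3]
width: 1.0
finger_force: 0.0
```

Emit:
carry_out(
  targets=[-1,-20,3,0,0,-1,0,0,0,0,-1,0,0,0,0],
)

```text
clock: 10.4
ee_pos: [0.4819, -0.0758, 0.3255]
tool_rot: [-179.9, 0.0, 69.2]
wrist_force: [0.4, 0.5, -0.1]
width: 1.003
finger_force: 0.0
```

```bash
python3 bl.py .022 w3
```

```text
10.4 [ 0.4819 -0.0758  0.3255] [-1.7993e+02  2.0000e-02  6.9230e+01]
[480.4, -74.7, 48.9, 69.5, -20.8, (222, 144, 59, 80)]
[376.9, 74.9, 30.3, 79.5, -23.3, (36, 0, 43, 110)]
```

Emit:
carry_out(
  targets=[-1,1,-1,30,0,-1,1,-1,40,0,-1,0,0,35,0,-1,0,0,22,0,-1,0,0,11,0,-1,0,0,0,0,1,0,0,0,0,1,0,0,0,0,1,0,0,0,0,1,0,0,0,0],
  force=30,
)

```text
clock: 11.45
ee_pos: [0.4812, -0.0735, 0.1888]
tool_rot: [179.9, -0.1, 69.3]
wrist_force: [0.3, 0.5, -0.1]
width: 0.721
finger_force: 0.0
```

Emit:
carry_out(
  targets=[1,0,0,0,0,1,0,0,-10,0,1,0,0,-30,0,1,0,0,-35,0,1,0,0,-30,0,1,0,0,-10,0,1,0,0,0,0,1,0,0,0,0],
)

```text
clock: 12.25
ee_pos: [0.4804, -0.0733, 0.3021]
tool_rot: [-179.9, 0.0, 69.3]
wrist_force: [-0.9, 0.1, -2.8]
width: 0.58
finger_force: 30.0
```

Emit:
carry_out(
  targets=[1,10,0,0,0,1,20,0,0,0,1,35,0,0,0,1,45,0,0,0,1,0,0,0,0,1,0,0,0,0,1,0,0,0,0],
)

```text
clock: 12.95
ee_pos: [0.5195, 0.0288, 0.3023]
tool_rot: [-179.9, 0.1, 69.2]
wrist_force: [0.1, 0.0, -3.1]
width: 0.578
finger_force: 30.0
```

```bash
python3 tq.py
```

```text
moment about box x [-0.173  -0.2316 -0.1013 -0.1818] mean -0.1719 F [ 0.34  0.12 -2.97] 13.15 [0.5197 0.0285 0.3031] [-179.98   -0.     69.17] 0.579
```

Emit:
carry_out(
  targets=[1,-10,0,0,0,1,-20,0,0,0,1,-35,0,0,0,1,-45,0,0,0,1,0,0,0,0,1,0,0,0,0,1,0,0,0,0],
)

```text
clock: 13.85
ee_pos: [0.4807, -0.0737, 0.3033]
tool_rot: [180.0, -0.0, 69.2]
wrist_force: [0.2, 0.6, -3.1]
width: 0.582
finger_force: 30.0
```

```bash
python3 tq.py
```

```text
moment about box x [-0.0702 -0.0285 -0.0966 -0.0647] mean -0.065 F [ 0.01 -0.42 -2.75] 14.05 [ 0.4811 -0.073   0.3031] [-1.7999e+02  1.0000e-02  6.9330e+01] 0.579
```

The moment changes by about 0.11 N m between the two ends, so the middle box rattles. I'll set it back where it was and fetch the right one, which should be quiet; I'll test it too.

Emit:
carry_out(
  targets=[1,0,0,20,0,1,0,0,40,0,1,0,0,30,0,1,0,0,16,0,1,0,0,7,0,1,0,0,1,0,1,0,0,0,0,-1,0,0,0,0,-1,0,0,0,0,-1,0,0,0,0],
)

```text
clock: 15.05
ee_pos: [0.4813, -0.0733, 0.1894]
tool_rot: [180.0, -0.0, 69.3]
wrist_force: [0.5, -0.3, 0.7]
width: 0.773
finger_force: 0.0
```

Emit:
carry_out(
  targets=[-1,0,0,-10,0,-1,0,0,-40,0,-1,0,0,-40,0,-1,0,0,-30,0,-1,0,0,-18,0,-1,0,0,0,0],
)

```text
clock: 15.65
ee_pos: [0.4817, -0.074, 0.3302]
tool_rot: [179.8, -0.2, 69.2]
wrist_force: [0.3, -0.5, -0.2]
width: 0.998
finger_force: 0.0
```

```bash
python3 bl.py .022 w4
```

```text
15.65 [ 0.4817 -0.074   0.3302] [179.76  -0.18  69.24]
[478.4, -74.1, 48.9, 69.0, -20.8, (219, 147, 58, 78)]
[376.4, 75.7, 31.4, 83.3, -23.3, (37, 2, 44, 113)]
```

Emit:
carry_out(
  targets=[-1,0,0,0,-6,-1,0,0,0,-5.9,-1,-20,4,0,0,-1,-40,8,0,0,-1,-42,9,0,0,-1,-40,8,0,0,-1,-25,5,0,0,-1,-15,3,0,0,-1,0,0,0,0,-1,0,0,0,0],
)

```text
clock: 16.7
ee_pos: [0.4893, -0.2587, 0.3263]
tool_rot: [-179.9, 0.0, 81.1]
wrist_force: [-0.5, 0.5, -0.0]
width: 0.999
finger_force: 0.0
```

```bash
python3 bl.py .022 w5
```

```text
16.7 [ 0.4893 -0.2587  0.3263] [-179.9     0.     81.12]
[489.3, -258.5, 48.9, 68.8, -8.9, (224, 145, 59, 79)]
```

Emit:
carry_out(
  targets=[-1,1,0,30,0,-1,1,0,40,0,-1,0,0,35,0,-1,0,0,22,0,-1,0,0,11,0,-1,0,0,0,0,1,0,0,0,0,1,0,0,0,0,1,0,0,0,0,1,0,0,0,0],
  force=30,
)

```text
clock: 17.75
ee_pos: [0.49, -0.2572, 0.1898]
tool_rot: [179.9, -0.0, 81.2]
wrist_force: [0.6, 0.0, -0.2]
width: 0.719
finger_force: 0.0
```

Emit:
carry_out(
  targets=[1,0,0,0,0,1,0,0,-10,0,1,0,0,-30,0,1,0,0,-35,0,1,0,0,-30,0,1,0,0,-10,0,1,0,0,0,0,1,0,0,0,0],
)

```text
clock: 18.55
ee_pos: [0.4895, -0.2566, 0.303]
tool_rot: [-179.9, -0.0, 81.2]
wrist_force: [0.0, 0.5, -3.4]
width: 0.581
finger_force: 30.0
```

Emit:
carry_out(
  targets=[1,10,0,0,0,1,20,0,0,0,1,35,0,0,0,1,45,0,0,0,1,0,0,0,0,1,0,0,0,0,1,0,0,0,0],
)

```text
clock: 19.25
ee_pos: [0.5063, -0.1488, 0.3036]
tool_rot: [-179.9, 0.0, 81.1]
wrist_force: [1.3, -0.5, -2.8]
width: 0.576
finger_force: 30.0
```

```bash
python3 tq.py
```

```text
moment about box x [-0.0772 -0.1052 -0.0879 -0.1109] mean -0.0953 F [-0.19 -0.28 -2.91] 19.45 [ 0.5064 -0.1494  0.304 ] [-1.7998e+02  2.0000e-02  8.1050e+01] 0.583
```

Emit:
carry_out(
  targets=[1,-10,0,0,0,1,-20,0,0,0,1,-35,0,0,0,1,-45,0,0,0,1,0,0,0,0,1,0,0,0,0,1,0,0,0,0],
)

```text
clock: 20.15
ee_pos: [0.4898, -0.257, 0.304]
tool_rot: [-180.0, -0.0, 81.2]
wrist_force: [1.9, 0.3, -2.7]
width: 0.579
finger_force: 30.0
```

```bash
python3 tq.py
```

```text
moment about box x [-0.0255 -0.0896 -0.1339 -0.0594] mean -0.0771 F [ 0.05 -0.01 -2.91] 20.35 [ 0.4902 -0.2562  0.3041] [ 1.800e+02 -3.000e-02  8.126e+01] 0.584
```

The right box is quiet (−0.095 against −0.077, within noise), which confirms the middle box as the rattler. I'll carry this one over the first box.

Emit:
carry_out(
  targets=[1,0,0,0,4.8,1,20,-2,0,0,1,40,-5,0,0,1,45,-6,0,0,1,45,-6,0,0,1,45,-6,0,0,1,45,-6,0,0,1,45,-6,0,0,1,45,-5,0,0,1,45,-5,0,0],
)

```text
clock: 21.35
ee_pos: [0.5323, 0.121, 0.3044]
tool_rot: [180.0, -0.1, 76.4]
wrist_force: [2.1, -0.1, -2.6]
width: 0.576
finger_force: 30.0
```

Emit:
carry_out(
  targets=[1,45,-5,0,0,1,45,-5,0,0,1,43,-5,0,0,1,30,-4,0,0,1,18,-3,0,0,1,0,0,0,0,1,0,0,20,0,1,0,0,25,0,1,0,0,10,0,1,0,0,0,0],
)

```text
clock: 22.35
ee_pos: [0.5535, 0.2983, 0.2481]
tool_rot: [-179.9, 0.1, 76.3]
wrist_force: [0.3, -1.3, -2.7]
width: 0.583
finger_force: 30.0
```

Run:
```python
from h import *
P=[];Y=[]
for i in range(4):
    viewer.read_camera("wrist");s=arm.sense();P.append(s["ee_pos"]);Y.append(s["tool_rot"][2])
p=np.mean(P,0);y=np.radians(np.mean(Y));d=np.array([.5543,.3003])-p[:2]
print(s["clock"],p.round(4),np.mean(Y).round(2),"tool x,y mm",1000*np.array([d@[np.cos(y),np.sin(y)],d@[np.sin(y),-np.cos(y)]]))
```

```text
22.55 [0.5543 0.299  0.2502] 76.32 tool x,y mm [ 1.25339419 -0.30070532]
```

Emit:
carry_out(
  targets=[1,1.2,-0.3,10,0,1,0,0,6,0,1,0,0,2,0,1,0,0,1,0,1,0,0,0,0],
)

```text
clock: 23.05
ee_pos: [0.554, 0.301, 0.2329]
tool_rot: [-179.9, -0.1, 76.4]
wrist_force: [-13.3, -3.3, 28.3]
width: 0.583
finger_force: 30.0
```

Emit:
carry_out(
  targets=[1,0,0,-1,0,1,0,0,0,0],
)

```text
clock: 23.25
ee_pos: [0.5539, 0.3011, 0.2329]
tool_rot: [-180.0, -0.1, 76.4]
wrist_force: [-8.7, -2.3, 18.0]
width: 0.577
finger_force: 30.0
```

Emit:
carry_out(
  targets=[-1,0,0,0,0,-1,0,0,0,0,-1,0,0,0,0,-1,0,0,0,0,-1,0,0,-10,0,-1,0,0,-40,0,-1,0,0,-45,0,-1,0,0,-30,0,-1,0,0,0,0,-1,0,0,0,0],
)

```text
clock: 24.25
ee_pos: [0.554, 0.3007, 0.3571]
tool_rot: [180.0, -0.1, 76.4]
wrist_force: [0.0, -0.8, -1.3]
width: 0.998
finger_force: 0.0
```

```bash
python3 bl.py .062 w6
python3 - <<'E'
from h import *
im=cv2.imread("pics/w6.png");im2=viewer.read_camera("side");cv2.imwrite("pics/s6.png",np.hstack([cv2.resize(im[90:260,160:340],None,fx=2,fy=2,interpolation=2),cv2.resize(im2[150:200,150:250],(400,340),interpolation=2)[:, :]]))
E
```

```text
24.25 [0.554  0.3007 0.3571] [ 1.7996e+02 -8.0000e-02  7.6360e+01]
[429.1, 214.3, 34.3, 48.0, -17.6, (124, 286, 38, 45)]
[553.0, 299.2, 49.9, 70.4, -13.2, (221, 148, 62, 83)]
```

View pics/s6.png

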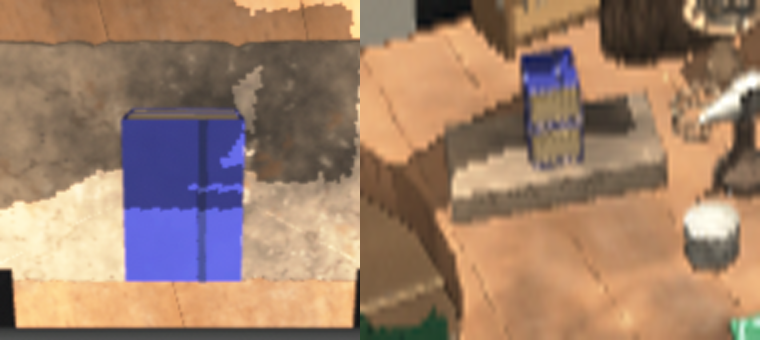

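The stack is flush: the upper box measures (0.5530, 0.2992, −13.2°) against the lower one's (0.5531, 0.2991, −13.3°). Now back to the rattling middle box.

Emit:
carry_out(
  targets=[-1,0,0,0,7.2,-1,-20,4,3,0,-1,-40,7,4,0,-1,-45,8,4,0,-1,-45,8,4,0,-1,-45,8,4,0,-1,-45,8,4,0,-1,-45,7,4,0,-1,-42,7,3,0,-1,-30,5,0,0],
)

```text
clock: 25.35
ee_pos: [0.4833, -0.0577, 0.325]
tool_rot: [-179.9, 0.1, 69.0]
wrist_force: [0.6, 0.3, 0.1]
width: 1.002
finger_force: 0.0
```

Emit:
carry_out(
  targets=[-1,-19,3,0,0,-1,0,0,0,0,-1,0,0,0,0],
)

```text
clock: 25.65
ee_pos: [0.4807, -0.0734, 0.3256]
tool_rot: [-179.9, 0.0, 69.1]
wrist_force: [0.2, -0.2, 0.5]
width: 1.002
finger_force: 0.0
```

```bash
python3 bl.py .022 w7
python3 - <<'E'
from h import *
mt=viewer.camera_model("top")
print(back(mt,(np.array([[370,4],[457,21],[440,111],[348,94]])/2.66+[110,170]).mean(0),.004))
im=cv2.imread("pics/w7.png");m=viewer.camera_model("wrist")
hsv=cv2.cvtColor(im,cv2.COLOR_BGR2HSV);H,S,V=[hsv[...,i].astype(int) for i in range(3)]
print("green",*rects(m,(H>50)&(H<90)&(S>60)&(V>60),.004,500),sep="\n")
E
```

```text
25.65 [ 0.4807 -0.0734  0.3256] [-1.7994e+02  2.0000e-02  6.9140e+01]
[478.7, -73.9, 49.1, 69.7, -20.9, (222, 146, 59, 80)]
[377.1, 75.6, 30.8, 81.7, -22.3, (38, 0, 43, 113)]
[[ 0.64768186 -0.04952599  0.004     ]]
green
[647.0, -43.3, 108.8, 109.2, 77.3, (357, 0, 138, 153)]
```

Emit:
carry_out(
  targets=[-1,0,-1,30,0,-1,0,0,40,0,-1,0,0,35,0,-1,0,0,21,0,-1,0,0,10,0,-1,0,0,0,0,1,0,0,0,0,1,0,0,0,0,1,0,0,0,0,1,0,0,0,0],
  force=40,
)

```text
clock: 26.7
ee_pos: [0.4802, -0.0733, 0.1908]
tool_rot: [180.0, -0.1, 69.2]
wrist_force: [-0.4, 0.3, -0.1]
width: 0.722
finger_force: 0.0
```

Emit:
carry_out(
  targets=[1,0,0,0,0,1,0,0,0,0,1,0,0,-10,0,1,0,0,-30,0,1,10,15,-30,0,1,20,35,-20,0,1,25,40,-9,0,1,20,35,0,0,1,13,21,0,0,1,0,0,0,0],
)

```text
clock: 27.7
ee_pos: [0.6498, -0.0417, 0.2889]
tool_rot: [180.0, 0.1, 69.3]
wrist_force: [-0.8, 0.5, -3.6]
width: 0.577
finger_force: 40.0
```

```bash
python3 tq.py
```

```text
moment about box x [-0.2359 -0.2038 -0.2398 -0.166 ] mean -0.2114 F [-0.34  0.06 -2.92] 27.9 [ 0.6468 -0.0437  0.2893] [-1.7996e+02  2.0000e-02  6.9100e+01] 0.583
```

Emit:
carry_out(
  targets=[1,30,0,0,0,1,0,0,0,0,1,0,0,0,0,1,-30,0,0,0,1,-30,0,0,0,1,0,0,0,0,1,0,0,0,0],
)

```text
clock: 28.6
ee_pos: [0.636, -0.0731, 0.2897]
tool_rot: [180.0, -0.0, 69.0]
wrist_force: [0.1, 0.8, -2.2]
width: 0.577
finger_force: 40.0
```

```bash
python3 tq.py
```

```text
moment about box x [-0.0795 -0.0475 -0.0963 -0.0116] mean -0.0588 F [ 0.05  0.41 -3.13] 28.8 [ 0.6371 -0.0703  0.2891] [-1.7999e+02 -3.0000e-02  6.9220e+01] 0.58
```

Emit:
carry_out(
  targets=[1,30,0,0,0,1,30,0,0,0,1,0,0,0,0,1,0,0,0,0,1,0,0,0,0],
)

```text
clock: 29.3
ee_pos: [0.6581, -0.0157, 0.2892]
tool_rot: [180.0, 0.0, 69.1]
wrist_force: [-0.1, -0.6, -3.0]
width: 0.576
finger_force: 40.0
```

```bash
python3 tq.py
```

```text
moment about box x [-0.1523 -0.1196 -0.0824 -0.125 ] mean -0.1198 F [-0.15 -0.63 -2.97] 29.5 [ 0.6582 -0.016   0.2893] [1.7999e+02 1.0000e-02 6.9090e+01] 0.581
```

Emit:
carry_out(
  targets=[1,-30,0,0,0,1,-30,0,0,0,1,0,0,0,0,1,0,0,0,0,1,30,0,0,0,1,30,0,0,0,1,0,0,0,0,1,0,0,0,0],
)

```text
clock: 30.3
ee_pos: [0.6587, -0.013, 0.2888]
tool_rot: [-180.0, -0.0, 69.3]
wrist_force: [0.2, -0.1, -2.6]
width: 0.575
finger_force: 40.0
```

Emit:
carry_out(
  targets=[1,-30,0,0,0,1,-30,0,0,0,1,0,0,0,0,1,0,0,0,0,1,30,0,0,0,1,30,0,0,0,1,0,0,0,0,1,0,0,0,0],
)

```text
clock: 31.1
ee_pos: [0.6587, -0.0132, 0.2889]
tool_rot: [-180.0, -0.0, 69.3]
wrist_force: [0.6, -0.8, -3.8]
width: 0.58
finger_force: 40.0
```

Emit:
carry_out(
  targets=[1,-15,0,0,0,1,-15,0,0,0,1,0,0,0,0,1,0,0,0,0,1,0,0,0,0,1,0,0,0,0,1,0,0,0,0,1,0,0,0,0],
)

```text
clock: 31.9
ee_pos: [0.6478, -0.0428, 0.2891]
tool_rot: [-180.0, -0.0, 69.2]
wrist_force: [0.5, 0.3, -2.0]
width: 0.578
finger_force: 40.0
```

```bash
python3 tq.py
python3 - <<'E'
from h import *
cv2.imwrite("pics/s9.png",cv2.resize(viewer.read_camera("side")[140:300,130:350],None,fx=3,fy=3,interpolation=2))
m=viewer.camera_model("top");im=viewer.read_camera("top")
s=arm.sense();print(s["ee_pos"],max(abs(np.array(s["joint_velocities"]))))
E
```

```text
moment about box x [-0.0604 -0.086  -0.0514 -0.0655] mean -0.0658 F [-0.49  0.16 -2.86] 32.1 [ 0.6477 -0.0431  0.2892] [-180.     -0.     69.16] 0.575
[ 0.64767888 -0.04313184  0.28917441] 0.11551692940951641
```

View pics/s9.png

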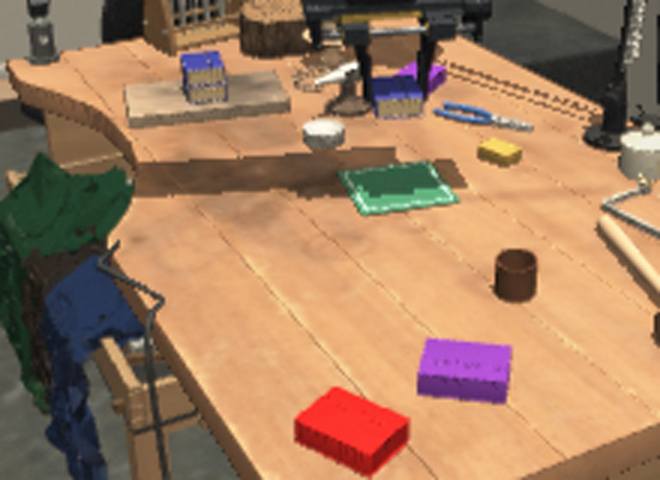

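The final picture shows the stack on the board at (205,78) and the blue box held level over the green mat at (398,97). The other things haven't moved. The moment swung between both ends over the mat, so I'm handing in.

```bash
python3 -c "
from workcell import arm
print(arm.finish_job())"
```

```text
the job is handed in; nothing more can be done
None
```

I handed the job in at about 32 s: the two quiet boxes (left and right) are stacked flush on the board, and the rattling middle box, shaken over the mat so its moment swung to both ends, is held level and still about 10 cm above it.

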